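# Rake dry pulp blocks level on the drying bed

### The job

The dry pulp blocks were tipped into one end of the drying bed in a heap two deep. Take the rake by its upright grip and use it to rake the heap across the bed, so that all four blocks lie flat on the screen in one even layer, none on top of or leaning on another; do not touch the blocks with the gripper. Then stand the rake upright on its tines on the bare table beside the bed, and leave the flat-soled float, which has the same grip, where it stands.

Things in the scene. Friction and masses are not known exactly. Their poses are not given: they have to be found in the camera images.
- bed: Shallow wooden frame with grey screen floor, fixed. Inside 190 (x) by 150 mm (y), walls 10 mm thick. Origin under its centre, on the table; screen 6 mm, wall tops 22 mm above the table. The heap fills its +x end, away from the robot: two blocks side by side on the screen, 64 mm side along the bed's x, two more on top. The -x end is empty, with room for the other two.
- rake: 200 g hand rake standing on its tines on the table, left or right of the bed. Origin on the table, midway between the tine tips; z up. Head bar 36 (x) by 112 mm (y), 34 to 50 mm above the tine tips; below it two rows of 6 mm steel tines at x = -13 (y -50 to 50) and +13 mm (y -37 to 37). Central square grip 26 x 26 mm, faces along x and y, 50 to 150 mm above the tips. It rakes along x, either way.
- float: Bystander: flat-soled wooden float, standing on the other side of the bed from the rake. Sole 70 x 112 x 14 mm without tines; the same square grip as the rake, its top also 150 mm above the table. Origin at the centre of the sole's underside.
- lower_left: Same block as the others: 64 x 52 x 22 mm, 35 to 70 g, off-white pressed paper pulp with brown flecks. Origin at its centre; x along the 64 mm, y along the 52 mm, z across the 22 mm thickness. Starts on the screen at the bed's +x end, on its +y side.
- lower_right: Same block as the others: 64 x 52 x 22 mm, 35 to 70 g, off-white pressed paper pulp with brown flecks. Origin at its centre; x along the 64 mm, y along the 52 mm, z across the 22 mm thickness. Starts on the screen at the bed's +x end, on its -y side.
- upper_left: Same block as the others: 64 x 52 x 22 mm, 35 to 70 g, off-white pressed paper pulp with brown flecks. Origin at its centre; x along the 64 mm, y along the 52 mm, z across the 22 mm thickness. Starts lying on top of lower_left. Raked off, it tips nose down and may lean on the tines until the rake is drawn back or lifted.
- upper_right: Same block as the others: 64 x 52 x 22 mm, 35 to 70 g, off-white pressed paper pulp with brown flecks. Origin at its centre; x along the 64 mm, y along the 52 mm, z across the 22 mm thickness. Starts lying on top of lower_right. Raked off, it behaves like upper_left.
There are look-alikes about, which are no part of the job. Leave any green look-alike of the upper_left alone.

How it is judged (in metres and radians):
On the way, in this order (a step that is already met when the one before it is completed fails the run):
1. the rake is held by the gripper and lifted at least 20 mm off the table (contact force between the fingers and rake above 1 N and height (world z) of rake above 0.02 m), for 0.2 s.
2. with the rake still held, all four blocks lie flat on the screen inside the bed (z of upper_left in the frame of bed between 0.012 and 0.022 m and x of upper_left in the frame of bed between -0.082 and 0.082 m and y of upper_left in the frame of bed between -0.062 and 0.062 m and angle between the z axis of each of upper_left, upper_right, lower_left, lower_right and the z axis of bed, either way round below 0.17 rad and z of upper_right in the frame of bed between 0.012 and 0.022 m and x of upper_right in the frame of bed between -0.082 and 0.082 m and y of upper_right in the frame of bed between -0.062 and 0.062 m and z of lower_left in the frame of bed between 0.012 and 0.022 m and x of lower_left in the frame of bed between -0.082 and 0.082 m and y of lower_left in the frame of bed between -0.062 and 0.062 m and z of lower_right in the frame of bed between 0.012 and 0.022 m and x of lower_right in the frame of bed between -0.082 and 0.082 m and y of lower_right in the frame of bed between -0.062 and 0.062 m and contact force between the fingers and rake above 1 N), for 0.2 s.
At the end, for the whole second after the job is handed in: All four blocks lie flat (10 degrees; centre height within 5 mm) on the screen inside the bed, at rest; the rake stands upright (10 degrees) at rest on its tines on the table, its centre over 100 mm from the bed's centre, touching neither bed nor float (z of upper_left in the frame of bed between 0.012 and 0.022 m and x of upper_left in the frame of bed between -0.082 and 0.082 m and y of upper_left in the frame of bed between -0.062 and 0.062 m and angle between the z axis of each of upper_left, upper_right, lower_left, lower_right and the z axis of bed, either way round below 0.17 rad and z of upper_right in the frame of bed between 0.012 and 0.022 m and x of upper_right in the frame of bed between -0.082 and 0.082 m and y of upper_right in the frame of bed between -0.062 and 0.062 m and z of lower_left in the frame of bed between 0.012 and 0.022 m and x of lower_left in the frame of bed between -0.082 and 0.082 m and y of lower_left in the frame of bed between -0.062 and 0.062 m and z of lower_right in the frame of bed between 0.012 and 0.022 m and x of lower_right in the frame of bed between -0.082 and 0.082 m and y of lower_right in the frame of bed between -0.062 and 0.062 m and height (world z) of rake below 0.004 m and angle between rake's own z axis and vertical below 0.17 rad and horizontal distance between rake and bed above 0.1 m and contact force between rake and bed below 0.1 N and contact force between rake and float below 0.1 N and linear speed of each of rake, upper_left, upper_right, lower_left, lower_right below 0.02 m/s).
It fails at once if the gripper or arm touches a block (contact force between any of the fingers, the arm and upper_left above 0.5 N or contact force between any of the fingers, the arm and upper_right above 0.5 N or contact force between any of the fingers, the arm and lower_left above 0.5 N or contact force between any of the fingers, the arm and lower_right above 0.5 N).
It fails at once if the float is moved more than 20 mm or tipped (distance of float from where it was at the start of the episode above 0.02 m or angle between float's own z axis and vertical above 0.3 rad).
It also fails if it takes over 51 s, if anything falls off the work surface, if the arm or the gripper's body presses on something with over 40 N, if the wrist force passes 120 N, or if a joint passes its speed limit or range.

### The arm

A 6-joint arm with a two-finger parallel gripper is mounted at the origin on the work surface. World frame = base frame: x ahead of the robot, y to its left, z up, the work surface at z = 0. Lengths are in mm, angles in rad, forces in N, time in s.
With the tool pointing down it reaches from about 275 to 1000 mm from the base axis. Payload 8.4 kg.
Tool frame: the origin (TCP) lies between the finger pads; the fingertips stand 8 mm ahead of it and the grasp point (between the pads) lies 11 mm behind it (tcp_to_tips is the distance from the TCP to the fingertips, in mm); z points along the fingers, y is the line along which they close (so a half turn about z gives the same grasp; the last joint's range is limited). The gripper opens to 85 mm and grips with 20 to 120 N. Pads are 22 mm wide; open, the fingers measure 114 mm over their backs; the gripper's body (76 mm by 85 mm) begins 54 mm behind the grasp point. The pads swing forward as they close: fully open they stand 13 mm farther back than shut.
Start: joints at [-1.294, 0.353, 1.633, -0, 1.155, -0.002], TCP at [172, -600.869, 239.281] pointing down, gripper open.
Joint ranges: [-2.63, 2.63], [-0.92, 2.1], [0.06, 2.66], [-1.3, 4.44], [0, 2.69], [-3.02, 3.02]. Speed limits (rad/s): [2.22, 2.22, 2.79, 3.14, 3.14, 3.14].

### API

Orientations are given as [roll, pitch, yaw] about the fixed x, y, z axes, in that order (R = Rz(yaw) Ry(pitch) Rx(roll)).
In Python, from rig import * gives the robot as it stands.
- The arm moves only by the tool step_arm, never from a script. Its argument "motion" is a list of rows, each an object with "claw": the finger opening in mm, from 0 to 85.4; "delta_pos": the shift along the tool's x, y, z in mm, a list of three; "turn": the turn about the tool's z in rad. In form: [{"claw": claw, "delta_pos": [dx, dy, dz], "turn": turn}, ...]. A call has 1 to 8 rows; each row shifts and turns the commanded pose from where the row before left it, along the tool's axes as they then stand; what a row does not reach is not made up. A row lasts 1/12 s, in which the tool goes at most 41.7 mm and 7.16 degrees, less where a joint would pass 70% of its speed; a pose out of reach is approached as far as the arm can. A call is refused whole if a number of a shift passes 41.7 or a number of a turn 0.125, either way. A call with a gripper value outside its range is refused whole. The fingers move at their own pace and stop on an object; "force" is the grip in N (left out, the last holds). Time passes only in rows, so rows that do not move let the fingers close. It gives the time, the measured TCP pose, the force, the opening and the grip force at its end, in the units of the state.
- sense(): the state, without advancing time (a new reading comes with each control period).
- grab_frame(name): name is "scene" or "top"; returns a dict with "img" (420x560x3 uint8, red, green, blue), "vertical_fov" (degrees; the focal length in pixels is half the picture's height over the tangent of half this angle, whatever the lens; pixels are square), "cx", "cy" (the principal point, pixels), "R" (3x3) and "t" (3): a world point X has camera coordinates R X + t. Camera axes: x right, y down, z forward; pixel columns grow to the right and rows downward; lengths in mm; the calibration is good to about 2 mm. A picture is of the moment at which its call begins. There is no depth.
- sign_off(): hands the job in; it is judged then, once.
The state is a dict: "clock": time; "qpos": joint angles; "qvel": joint speeds; "joint_efforts": joint torques, N m; "eef_pos": TCP position; "tcp_rot": TCP orientation; "contact_force": force on the tool from outside, world axes, zero at the start; "wrist_torque": the same for the moment, N m; "opening": opening from 0.0 (shut) to 1.0 (fully open); "grasp_force": force on a finger pad.
Only numpy, scipy, OpenCV 4.12 (cv2) and the standard library are available. Lean on these libraries where they do the work, as an engineer would, in place of code of your own. Each camera call takes 0.05 s, during which the arm holds its last target. There are 200 camera calls.

## Working session

There is one attempt and no reset: what is moved stays moved. The work goes in short steps, Python scripts to look and compute and a tool call to move; the robot and the scene stay as the last step left them, time stands still between calls to the robot, and variables do not carry over. Pictures are saved under pics/ and viewed, at most 10 in all, crops included, and the job is handed in when it is done.

Besides the shell and the picture viewer there is one more tool, called after "Emit:" by a JSON object that holds its "op" and its "data", one argument or row to a line. step_arm: Moves the arm, as the interface text tells. Its arguments: {"type":"object","properties":{"motion":{"type":"array","items":{"type":"object","properties":{"claw":{"type":"number"},"delta_pos":{"type":"array","items":{"type":"number"}},"turn":{"type":"number"}}}},"force":{"type":"number"}},"required":["motion"]}

```bash
mkdir -p pics
python3 - <<'E'
from rig import *
import cv2,numpy as np
print(sense())
for n in("scene","top"):
    f=grab_frame(n); cv2.imwrite(f"pics/{n}0.png",f["img"][:,:,::-1]); print(n,f["vertical_fov"],f["cx"],f["cy"],np.round(f["R"],4).tolist(),np.round(f["t"],1))
E
ls
```

```text
{'clock': 0.0, 'qpos': array([-1.29440880e+00,  3.53681366e-01,  1.63416043e+00,  4.98207515e-06,
        1.15520678e+00, -2.37461309e-03]), 'qvel': array([-4.85223117e-04, -5.54162687e-04,  7.39340542e-04,  2.43298470e-05,
        1.59520462e-04, -4.10112463e-04]), 'joint_efforts': array([ 5.16471318e-04, -6.05256057e+01, -3.42071307e+01, -1.66258228e-04,
        9.38387762e-03, -4.29976907e-07]), 'eef_pos': array([ 171.86308639, -600.40194634,  238.52968223]), 'tcp_rot': array([-3.14013674e+00, -8.01230840e-06,  2.78760123e-01]), 'contact_force': array([-0.88270083,  0.03689968,  0.99479958]), 'wrist_torque': array([ 0.03821295, -0.00741225,  0.00186899]), 'grasp_force': 0.0, 'opening': 0.9998619611837629}
scene 42.40382091713605 272.9090066141329 214.48049404095838 [[-0.858, 0.5136, -0.0046], [0.2945, 0.4847, -0.8236], [-0.4208, -0.7081, -0.5671]] [ 465.6 -119.5 1395.4]
top 48.534725235617685 281.10921889071255 207.29319281899762 [[-0.0219, -0.9997, -0.011], [-0.9949, 0.0229, -0.0985], [0.0987, 0.0088, -0.9951]] [ 28.  540.5 919.1]
pics
```

View pics/top0.png

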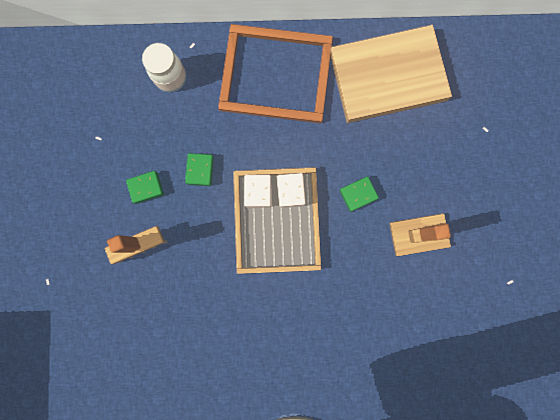

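View pics/scene0.png

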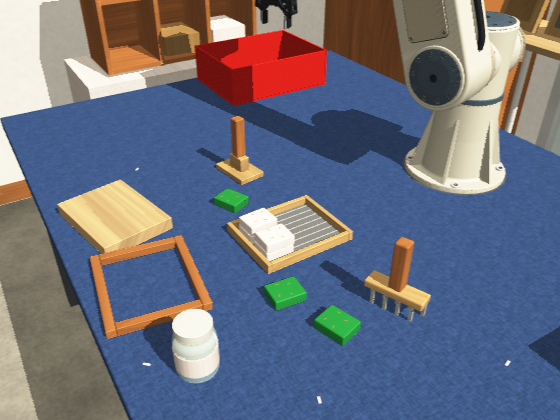

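The top view shows the bed at about (277,220), the rake at left (+y) with its bar at (134,245) and grip at (122,243), and the float at right (422,235). The scene view shows the rake grip top at (404,243) and its bar at (397,291).

```bash
cat > h.py <<'E'
import numpy as np,cv2
from rig import *
def K(f):
    F=f["img"].shape[0]/2/np.tan(np.radians(f["vertical_fov"])/2); return F
def ray(f,p):
    d=np.array([(p[0]-f["cx"])/K(f),(p[1]-f["cy"])/K(f),1.]); R=np.array(f["R"]); C=-R.T@np.array(f["t"]); return C,R.T@d
def on(f,p,z):
    C,d=ray(f,p); return C+d*(z-C[2])/d[2]
def proj(f,X):
    c=np.array(f["R"])@np.array(X)+f["t"]; return np.array([f["cx"]+K(f)*c[0]/c[2],f["cy"]+K(f)*c[1]/c[2]])
def tri(f1,p1,f2,p2):
    C1,d1=ray(f1,p1);C2,d2=ray(f2,p2); d1/=np.linalg.norm(d1);d2/=np.linalg.norm(d2)
    s=np.linalg.lstsq(np.c_[d1,-d2],C2-C1,rcond=None)[0]; a=C1+s[0]*d1;b=C2+s[1]*d2
    return (a+b)/2,np.linalg.norm(a-b)
E
python3 - <<'E'
from h import *
t=grab_frame("top");s=grab_frame("scene")
print("C",-np.array(t["R"]).T@t["t"],-np.array(s["R"]).T@s["t"])
a=cv2.resize(t["img"][215:275,95:175],None,fx=5,fy=5,interpolation=cv2.INTER_CUBIC)
b=cv2.resize(s["img"][230:320,355:435],None,fx=5,fy=5,interpolation=cv2.INTER_CUBIC)
im=np.zeros((600,800,3),np.uint8); im[:300,:400]=a; im[:450,400:800]=b
cv2.imwrite("pics/crop.png",im[:,:,::-1])
# bed outer
hsv=cv2.cvtColor(t["img"],cv2.COLOR_RGB2HSV)
m=cv2.inRange(hsv,(8,60,100),(28,255,255)); 
cs=cv2.findContours(m,cv2.RETR_EXTERNAL,cv2.CHAIN_APPROX_NONE)[0]
for c in cs:
    if cv2.contourArea(c)>300:
        r=cv2.minAreaRect(c);print(np.round(r[0],1),np.round(r[1],1),round(r[2],1))
        if 200<r[0][0]<340 and 150<r[0][1]<290:
            q=np.array([on(t,p,22)[:2] for p in c[:,0]],np.float32); r=cv2.minAreaRect(q); print("bed",r,cv2.boxPoints(r))
E
```

```text
C [447.5966788    7.53637131 968.07423133] [1021.85566139  806.79409704  695.06118914]
[132.5 242.2] [24.5 57.6] 68.2
[420.6 234.2] [34.4 57.7] 80.3
[276.3 220. ] [103.   84.4] 87.6
bed ((516.8023681640625, 26.312110900878906), (210.19918823242188, 170.3511505126953), 1.2171155214309692) [[409.9173   109.23604 ]
 [413.5357   -61.076675]
 [623.68744  -56.611816]
 [620.06903  113.7009  ]]
[335.1  73.3] [232.   97.6] 0.3
```

View pics/crop.png

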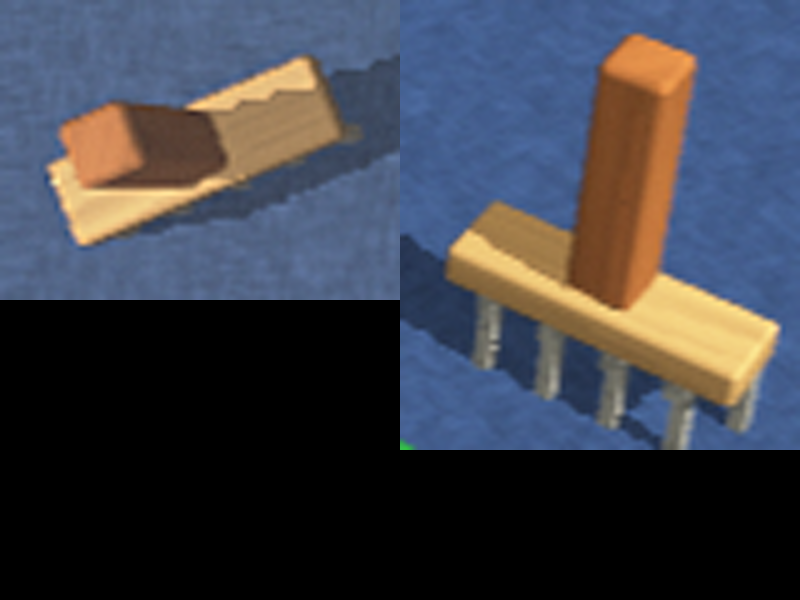

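The crop shows the rake's grip-top corners at top-crop (60,130),(118,101),(145,160),(88,188). The bar corners are at (47,170),(80,247),(343,137),(312,56). In the scene crop the grip-top centre is at (247,65).

Run:
```python
from h import *
t=grab_frame("top");s=grab_frame("scene")
T=lambda x,y:((x+.5)/5-.5+95,(y+.5)/5-.5+215)
S=lambda x,y:((x-400+.5)/5-.5+355,(y+.5)/5-.5+230)
g=tri(t,T(103,145),s,S(647,65));print("grip top",g)
gc=np.array([on(t,T(*p),150)[:2] for p in [(60,130),(118,101),(145,160),(88,188)]],np.float32)
print(cv2.minAreaRect(gc))
bc=np.array([on(t,T(*p),50)[:2] for p in [(47,170),(80,247),(343,137),(312,56)]],np.float32)
print(cv2.minAreaRect(bc),bc)
print("bar corners tri",[tri(t,T(*a),s,S(*b)) for a,b in [((312,56),(450,245)),((47,170),(737,375)),((80,247),(777,325)),((343,137),(498,202))]])
# float: grip top and sole
hsv=cv2.cvtColor(t["img"],cv2.COLOR_RGB2HSV);m=cv2.inRange(hsv,(8,60,100),(28,255,255));m2=np.zeros_like(m);m2[200:270,380:470]=m[200:270,380:470]
c=max(cv2.findContours(m2,0,1)[0],key=cv2.contourArea);print("float",cv2.minAreaRect(np.array([on(t,p,14)[:2] for p in c[:,0]],np.float32)))
# block tops
m=cv2.inRange(hsv,(0,0,190),(180,50,255));m2=np.zeros_like(m);m2[160:220,235:320]=m[160:220,235:320]
for c in cv2.findContours(m2,0,1)[0]:
    if cv2.contourArea(c)>100: print("blk",cv2.minAreaRect(np.array([on(t,p,50)[:2] for p in c[:,0]],np.float32)))
```

```text
grip top (array([472.19275103, 307.64593242, 148.4726188 ]), np.float64(2.2359720773138023))
((471.3573303222656, 307.94879150390625), (23.107553482055664, 22.571578979492188), 25.577272415161133)
((470.1824645996094, 307.7828674316406), (34.55305862426758, 112.95120239257812), 22.18472671508789) [[464.85516 366.60114]
 [434.40665 353.1071 ]
 [475.2455  249.61243]
 [507.50485 262.01157]]
bar corners tri [(array([507.62927743, 261.52314522,  51.17028165]), np.float64(0.5148253791155263)), (array([466.0625455 , 364.64191311,  52.02189366]), np.float64(3.318584738419999)), (array([435.45234961, 352.1086213 ,  50.03509185]), np.float64(2.7804729233231305)), (array([475.51435826, 249.80535582,  48.56042029]), np.float64(0.5796810148846082))]
float ((480.62652587890625, -267.37408447265625), (69.79593658447266, 117.87586975097656), 8.372133255004883)
blk ((573.5200805664062, 63.95672607421875), (49.909976959228516, 62.21440505981445), 88.89189910888672)
blk ((574.0506591796875, -3.7745113372802734), (63.15937042236328, 51.88627243041992), 3.939579725265503)
```

Bed: centre (517,26), yaw 1.2°, outer size matching 210 x 170. Rake: origin (471,308), yaw about 22°, with the wide tine row on its -x side; its measured heights of 148 and 50 mm agree with the text. I'll turn the tool to yaw 112° so it closes along the rake's x.

Emit:
{"op": "step_arm", "data": {
  "motion": [
    {"claw": 85, "delta_pos": [0, 0, 0], "turn": -0.125},
    {"claw": 85, "delta_pos": [0, 0, 0], "turn": -0.125},
    {"claw": 85, "delta_pos": [0, 0, 0], "turn": -0.125},
    {"claw": 85, "delta_pos": [0, 0, 0], "turn": -0.125},
    {"claw": 85, "delta_pos": [0, 0, 0], "turn": -0.125},
    {"claw": 85, "delta_pos": [0, 0, 0], "turn": -0.125},
    {"claw": 85, "delta_pos": [0, 0, 0], "turn": -0.125},
    {"claw": 85, "delta_pos": [0, 0, 0], "turn": -0.125}
  ],
  "force": 80
}}

```text
clock: 0.97
eef_pos: [172.0, -600.8, 239.2]
tcp_rot: [-3.142, -0.0, 1.285]
contact_force: [0.3, -0.2, -0.5]
opening: 0.992
grasp_force: 0.0
```

Emit:
{"op": "step_arm", "data": {
  "motion": [
    {"claw": 85, "delta_pos": [0, 0, 0], "turn": -0.125},
    {"claw": 85, "delta_pos": [0, 0, 0], "turn": -0.125},
    {"claw": 85, "delta_pos": [0, 0, 0], "turn": -0.125},
    {"claw": 85, "delta_pos": [0, 0, 0], "turn": -0.125},
    {"claw": 85, "delta_pos": [0, 0, 0], "turn": -0.125},
    {"claw": 85, "delta_pos": [0, 0, 0], "turn": -0.055},
    {"claw": 85, "delta_pos": [0, 0, 0], "turn": 0}
  ]
}}

```text
clock: 1.55
eef_pos: [172.0, -600.8, 239.2]
tcp_rot: [3.142, -0.0, 1.961]
contact_force: [0.6, 0.3, 0.2]
opening: 0.996
grasp_force: 0.0
```

Emit:
{"op": "step_arm", "data": {
  "motion": [
    {"claw": 85, "delta_pos": [30.3, 25.9, 0], "turn": 0},
    {"claw": 85, "delta_pos": [30.3, 25.9, 0], "turn": 0},
    {"claw": 85, "delta_pos": [30.3, 25.9, 0], "turn": 0},
    {"claw": 85, "delta_pos": [30.3, 25.9, 0], "turn": 0},
    {"claw": 85, "delta_pos": [30.3, 25.9, 0], "turn": 0},
    {"claw": 85, "delta_pos": [30.3, 25.9, 0], "turn": 0},
    {"claw": 85, "delta_pos": [30.3, 25.9, 0], "turn": 0},
    {"claw": 85, "delta_pos": [30.3, 25.9, 0], "turn": 0}
  ]
}}

```text
clock: 2.22
eef_pos: [272.2, -296.4, 239.4]
tcp_rot: [3.141, 0.0, 1.955]
contact_force: [1.8, -0.6, 1.3]
opening: 1.0
grasp_force: 0.0
```

Emit:
{"op": "step_arm", "data": {
  "motion": [
    {"claw": 85, "delta_pos": [30.3, 25.9, 0], "turn": 0},
    {"claw": 85, "delta_pos": [30.3, 25.9, 0], "turn": 0},
    {"claw": 85, "delta_pos": [30.3, 25.9, 0], "turn": 0},
    {"claw": 85, "delta_pos": [30.3, 25.9, 0], "turn": 0},
    {"claw": 85, "delta_pos": [30.3, 25.9, 0], "turn": 0},
    {"claw": 85, "delta_pos": [30.3, 25.9, 0], "turn": 0},
    {"claw": 85, "delta_pos": [30.3, 25.9, 0], "turn": 0},
    {"claw": 85, "delta_pos": [30.3, 25.9, 0], "turn": 0}
  ]
}}

```text
clock: 2.88
eef_pos: [372.4, 6.7, 239.7]
tcp_rot: [3.14, 0.001, 1.956]
contact_force: [1.3, -1.1, 0.3]
opening: 0.993
grasp_force: 0.0
```

Emit:
{"op": "step_arm", "data": {
  "motion": [
    {"claw": 85, "delta_pos": [30.3, 25.9, 0], "turn": 0},
    {"claw": 85, "delta_pos": [30.3, 25.9, 0], "turn": 0},
    {"claw": 85, "delta_pos": [30.3, 25.9, 0], "turn": 0},
    {"claw": 85, "delta_pos": [30.3, 25.9, 0], "turn": 0},
    {"claw": 85, "delta_pos": [30.3, 25.9, 0], "turn": 0},
    {"claw": 85, "delta_pos": [30.3, 25.9, 0], "turn": 0},
    {"claw": 85, "delta_pos": [15, 12.9, 0], "turn": 0},
    {"claw": 85, "delta_pos": [0, 0, 0], "turn": 0}
  ]
}}

```text
clock: 3.55
eef_pos: [454.8, 254.4, 239.3]
tcp_rot: [3.14, -0.001, 1.959]
contact_force: [0.0, -0.6, -0.1]
opening: 0.995
grasp_force: 0.0
```

Emit:
{"op": "step_arm", "data": {
  "motion": [
    {"claw": 85, "delta_pos": [21.6, 17.8, 0], "turn": 0},
    {"claw": 85, "delta_pos": [21.6, 17.8, 0], "turn": 0},
    {"claw": 85, "delta_pos": [0, 0, 0], "turn": 0},
    {"claw": 85, "delta_pos": [0, 0, 25], "turn": 0},
    {"claw": 85, "delta_pos": [0, 0, 25], "turn": 0},
    {"claw": 85, "delta_pos": [0, 0, 0], "turn": 0}
  ]
}}

```text
clock: 4.05
eef_pos: [467.5, 301.7, 185.3]
tcp_rot: [-3.135, 0.001, 1.957]
contact_force: [-0.3, -1.4, -0.5]
opening: 0.996
grasp_force: 0.0
```

Run:
```python
from h import *
t=grab_frame("top");s=grab_frame("scene")
b=cv2.resize(s["img"][170:320,320:470],None,fx=4,fy=4,interpolation=cv2.INTER_CUBIC)
cv2.imwrite("pics/c2.png",b[:,:,::-1]); print(sense()["eef_pos"])
```

```text
[469.51920088 302.9398819  189.08644985]
```

View pics/c2.png

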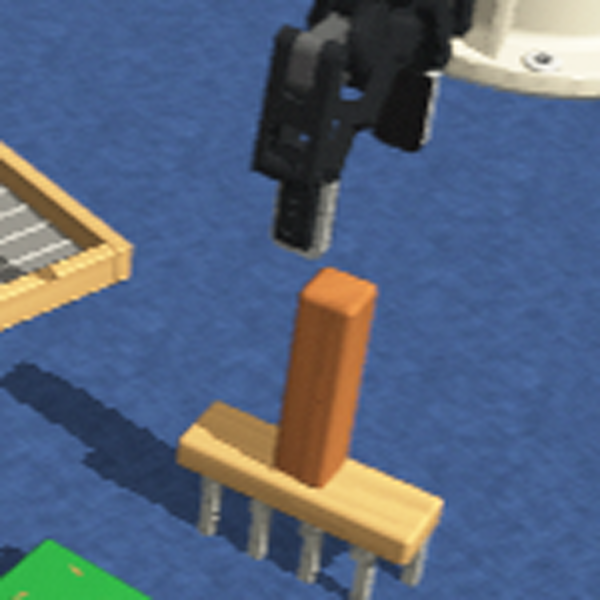

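The fingers straddle the grip, with its top at (338,285) and the near finger tip at (303,250). I need a shift of about 5 mm, then down and close.

Emit:
{"op": "step_arm", "data": {
  "motion": [
    {"claw": 85, "delta_pos": [4, 3, 10], "turn": 0},
    {"claw": 85, "delta_pos": [0, 0, 25], "turn": 0},
    {"claw": 85, "delta_pos": [0, 0, 25], "turn": 0},
    {"claw": 85, "delta_pos": [0, 0, 25], "turn": 0},
    {"claw": 85, "delta_pos": [0, 0, 5], "turn": 0},
    {"claw": 85, "delta_pos": [0, 0, 0], "turn": 0},
    {"claw": 15, "delta_pos": [0, 0, 0], "turn": 0},
    {"claw": 15, "delta_pos": [0, 0, 0], "turn": 0}
  ]
}}

```text
clock: 4.82
eef_pos: [472.5, 309.6, 101.1]
tcp_rot: [3.139, -0.001, 1.959]
contact_force: [-1.4, -0.6, 0.3]
opening: 0.741
grasp_force: 0.0
```

Emit:
{"op": "step_arm", "data": {
  "motion": [
    {"claw": 15, "delta_pos": [0, 0, 0], "turn": 0},
    {"claw": 15, "delta_pos": [0, 0, 0], "turn": 0},
    {"claw": 15, "delta_pos": [0, 0, 0], "turn": 0},
    {"claw": 15, "delta_pos": [0, 0, 0], "turn": 0},
    {"claw": 15, "delta_pos": [0, 0, 0], "turn": 0}
  ]
}}

```text
clock: 5.23
eef_pos: [471.9, 309.2, 100.3]
tcp_rot: [3.14, -0.0, 1.959]
contact_force: [-1.0, -0.1, 5.4]
opening: 0.295
grasp_force: 75.6
```

Emit:
{"op": "step_arm", "data": {
  "motion": [
    {"claw": 15, "delta_pos": [0, 0, -15], "turn": 0},
    {"claw": 15, "delta_pos": [0, 0, -25], "turn": 0},
    {"claw": 15, "delta_pos": [0, 0, -25], "turn": 0},
    {"claw": 15, "delta_pos": [0, 0, -15], "turn": 0.122},
    {"claw": 15, "delta_pos": [0, 0, 0], "turn": 0.122},
    {"claw": 15, "delta_pos": [0, 0, 0], "turn": 0.122},
    {"claw": 15, "delta_pos": [0, 0, 0], "turn": 0},
    {"claw": 15, "delta_pos": [0, 0, 0], "turn": 0}
  ]
}}

```text
clock: 5.9
eef_pos: [471.2, 308.7, 179.2]
tcp_rot: [-3.141, 0.0, 1.597]
contact_force: [0.1, -0.4, -2.7]
opening: 0.291
grasp_force: 76.2
```

Emit:
{"op": "step_arm", "data": {
  "motion": [
    {"claw": 15, "delta_pos": [-28.2, 15.3, 0], "turn": 0},
    {"claw": 15, "delta_pos": [-28.2, 15.3, 0], "turn": 0},
    {"claw": 15, "delta_pos": [-28.2, 15.3, 0], "turn": 0},
    {"claw": 15, "delta_pos": [-28.2, 15.3, 0], "turn": 0},
    {"claw": 15, "delta_pos": [-28.2, 15.3, 0], "turn": 0},
    {"claw": 15, "delta_pos": [-28.2, 15.3, 0], "turn": 0},
    {"claw": 15, "delta_pos": [-28.2, 15.3, 0], "turn": 0},
    {"claw": 15, "delta_pos": [-28.2, 15.3, 0], "turn": 0}
  ]
}}

```text
clock: 6.57
eef_pos: [599.0, 84.4, 178.9]
tcp_rot: [-3.141, 0.0, 1.597]
contact_force: [0.5, 0.2, -2.2]
opening: 0.292
grasp_force: 76.4
```

Emit:
{"op": "step_arm", "data": {
  "motion": [
    {"claw": 15, "delta_pos": [-28.2, 15.3, 0], "turn": 0},
    {"claw": 15, "delta_pos": [-28.2, 15.3, 0], "turn": 0},
    {"claw": 15, "delta_pos": [0, 0, 0], "turn": 0},
    {"claw": 15, "delta_pos": [0, 0, 0], "turn": 0},
    {"claw": 15, "delta_pos": [0, 0, 0], "turn": 0}
  ]
}}

```text
clock: 6.98
eef_pos: [629.9, 30.4, 178.7]
tcp_rot: [-3.14, -0.0, 1.595]
contact_force: [-0.1, 1.3, -2.6]
opening: 0.293
grasp_force: 76.7
```

Emit:
{"op": "step_arm", "data": {
  "motion": [
    {"claw": 15, "delta_pos": [0, 0, 15], "turn": 0},
    {"claw": 15, "delta_pos": [0, 0, 15], "turn": 0},
    {"claw": 15, "delta_pos": [0, 0, 10], "turn": 0},
    {"claw": 15, "delta_pos": [0, 0, 4], "turn": 0},
    {"claw": 15, "delta_pos": [0, 0, 0], "turn": 0},
    {"claw": 15, "delta_pos": [0, 0, 0], "turn": 0}
  ]
}}

```text
clock: 7.48
eef_pos: [630.5, 30.8, 135.5]
tcp_rot: [-3.141, -0.0, 1.594]
contact_force: [-0.1, -0.8, -2.6]
opening: 0.292
grasp_force: 76.7
```

```bash
cat > look.py <<'E'
from h import *
import sys
t=grab_frame("top");s=grab_frame("scene")
a=cv2.resize(t["img"][150:285,220:340],None,fx=3.3,fy=3.3,interpolation=cv2.INTER_CUBIC)
b=cv2.resize(s["img"][140:280,215:365],None,fx=2.65,fy=2.65,interpolation=cv2.INTER_CUBIC)
im=np.zeros((450,800,3),np.uint8); im[:a.shape[0],:a.shape[1]]=a; im[:b.shape[0],800-b.shape[1]:]=b
cv2.imwrite(sys.argv[1],im[:,:,::-1]); print(sense()["eef_pos"])
E
python3 look.py pics/c3.png
```

```text
[631.04512957  30.55492369 136.11359173]
```

View pics/c3.png

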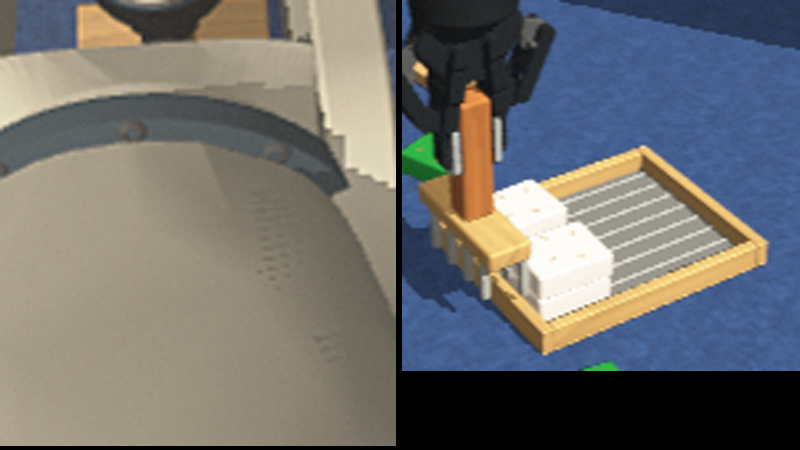

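The scene crop shows the tines just behind the upper blocks (front row at (485,280)), with tips above the lower blocks' tops. I'll drag toward the robot.

Emit:
{"op": "step_arm", "data": {
  "motion": [
    {"claw": 15, "delta_pos": [1, -5, 2.5], "turn": 0},
    {"claw": 15, "delta_pos": [0, -6, 0], "turn": 0},
    {"claw": 15, "delta_pos": [0, -6, 0], "turn": 0},
    {"claw": 15, "delta_pos": [0, -6, 0], "turn": 0},
    {"claw": 15, "delta_pos": [0, -6, 0], "turn": 0},
    {"claw": 15, "delta_pos": [0, -6, 0], "turn": 0},
    {"claw": 15, "delta_pos": [0, -6, 0], "turn": 0},
    {"claw": 15, "delta_pos": [0, -6, 0], "turn": 0}
  ]
}}

```text
clock: 8.25
eef_pos: [583.0, 30.2, 132.9]
tcp_rot: [3.141, -0.0, 1.593]
contact_force: [0.8, -0.2, -0.9]
opening: 0.296
grasp_force: 76.8
```

Emit:
{"op": "step_arm", "data": {
  "motion": [
    {"claw": 15, "delta_pos": [0, -6, 0], "turn": 0},
    {"claw": 15, "delta_pos": [0, -6, 0], "turn": 0},
    {"claw": 15, "delta_pos": [0, -6, 0], "turn": 0},
    {"claw": 15, "delta_pos": [0, -6, 0], "turn": 0},
    {"claw": 15, "delta_pos": [0, -6, 0], "turn": 0},
    {"claw": 15, "delta_pos": [0, -3, 0], "turn": 0},
    {"claw": 15, "delta_pos": [0, 0, 0], "turn": 0},
    {"claw": 15, "delta_pos": [0, 0, 0], "turn": 0}
  ]
}}

```text
clock: 8.92
eef_pos: [550.5, 29.5, 132.9]
tcp_rot: [3.141, -0.0, 1.593]
contact_force: [-0.5, -0.0, -2.5]
opening: 0.294
grasp_force: 76.7
```

```bash
python3 look.py pics/c4.png
```

```text
[550.89796506  29.5118956  132.87924255]
```

View pics/c4.png

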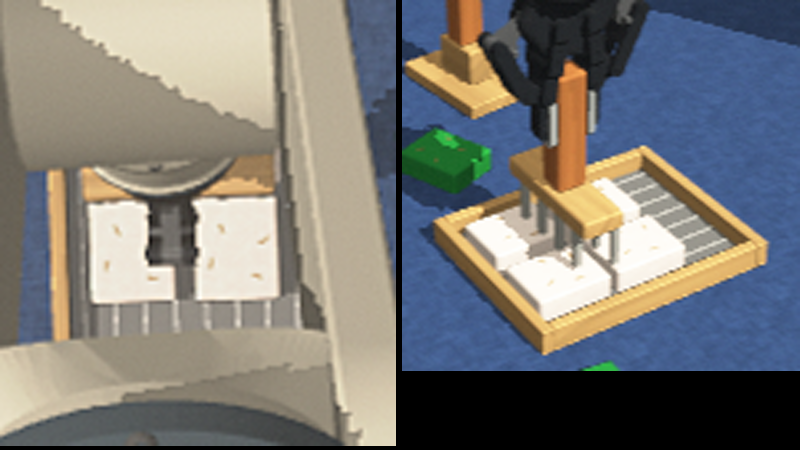

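The uppers are off the lower blocks, with the near one's front at (685,250). I'll push about 12 mm more to clear the lower edges, draw back slightly, then lift.

Emit:
{"op": "step_arm", "data": {
  "motion": [
    {"claw": 15, "delta_pos": [0, -5, 0], "turn": 0},
    {"claw": 15, "delta_pos": [0, -5, 0], "turn": 0},
    {"claw": 15, "delta_pos": [0, -4, 0], "turn": 0},
    {"claw": 15, "delta_pos": [0, 0, 0], "turn": 0},
    {"claw": 15, "delta_pos": [0, 6, 0], "turn": 0},
    {"claw": 15, "delta_pos": [0, 6, 0], "turn": 0},
    {"claw": 15, "delta_pos": [0, 0, 0], "turn": 0},
    {"claw": 15, "delta_pos": [0, 0, -10], "turn": 0}
  ]
}}

```text
clock: 9.68
eef_pos: [548.1, 29.4, 141.6]
tcp_rot: [-3.139, 0.0, 1.593]
contact_force: [0.2, -0.2, -2.7]
opening: 0.298
grasp_force: 76.8
```

Emit:
{"op": "step_arm", "data": {
  "motion": [
    {"claw": 15, "delta_pos": [0, 0, -20], "turn": 0},
    {"claw": 15, "delta_pos": [0, 0, -25], "turn": 0},
    {"claw": 15, "delta_pos": [0, 0, -10], "turn": 0},
    {"claw": 15, "delta_pos": [0, 0, 0], "turn": 0},
    {"claw": 15, "delta_pos": [0, 0, 0], "turn": 0}
  ]
}}

```text
clock: 10.1
eef_pos: [548.8, 29.5, 198.1]
tcp_rot: [3.14, -0.0, 1.593]
contact_force: [0.4, 0.3, -2.7]
opening: 0.297
grasp_force: 76.8
```

```bash
python3 look.py pics/c5.png
```

```text
[547.77249899  29.39113916 196.70347909]
```

View pics/c5.png

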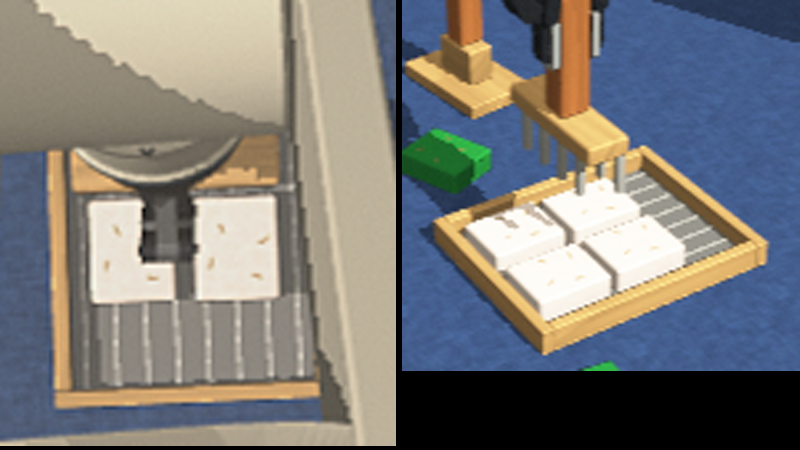

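All four blocks look flat and separate, with tops at (517,235), (590,205), (558,280) and (635,250). I'll carry the rake back to bare table on the +y side and verify the heights before letting go.

Emit:
{"op": "step_arm", "data": {
  "motion": [
    {"claw": 15, "delta_pos": [20, -6, 0], "turn": 0},
    {"claw": 15, "delta_pos": [30, -8, 0], "turn": 0},
    {"claw": 15, "delta_pos": [35, -9, 0], "turn": 0},
    {"claw": 15, "delta_pos": [35, -9, 0], "turn": 0},
    {"claw": 15, "delta_pos": [35, -9, 0], "turn": 0},
    {"claw": 15, "delta_pos": [35, -9, 0], "turn": 0},
    {"claw": 15, "delta_pos": [35, -9, 0], "turn": 0},
    {"claw": 15, "delta_pos": [30, -8, 0], "turn": 0}
  ]
}}

```text
clock: 10.87
eef_pos: [474.4, 284.6, 196.4]
tcp_rot: [-3.14, 0.001, 1.593]
contact_force: [1.1, 0.6, -2.2]
opening: 0.294
grasp_force: 76.7
```

Emit:
{"op": "step_arm", "data": {
  "motion": [
    {"claw": 15, "delta_pos": [20, -4, 0], "turn": 0},
    {"claw": 15, "delta_pos": [5, 0, 0], "turn": 0},
    {"claw": 15, "delta_pos": [0, 0, 20], "turn": 0},
    {"claw": 15, "delta_pos": [0, 0, 20], "turn": 0},
    {"claw": 15, "delta_pos": [0, 0, 20], "turn": 0},
    {"claw": 15, "delta_pos": [0, 0, 10], "turn": 0},
    {"claw": 15, "delta_pos": [0, 0, 0], "turn": 0},
    {"claw": 15, "delta_pos": [0, 0, 0], "turn": 0}
  ]
}}

```text
clock: 11.53
eef_pos: [471.2, 307.1, 127.2]
tcp_rot: [-3.14, 0.001, 1.592]
contact_force: [-0.4, -0.5, -1.2]
opening: 0.292
grasp_force: 76.7
```

Run:
```python
from h import *
t=grab_frame("top");s=grab_frame("scene")
print(sense()["eef_pos"])
for f,n,roi in((t,"top",(165,275,235,325)),(s,"scene",(195,270,225,355))):
    hsv=cv2.cvtColor(f["img"],cv2.COLOR_RGB2HSV);m=cv2.inRange(hsv,(0,0,215),(180,40,255))
    m2=np.zeros_like(m);r=roi;m2[r[0]:r[1],r[2]:r[3]]=m[r[0]:r[1],r[2]:r[3]]; m2=cv2.morphologyEx(m2,cv2.MORPH_OPEN,np.ones((5,5)))
    for c in cv2.findContours(m2,0,1)[0]:
        if cv2.contourArea(c)>100:
            q=cv2.minAreaRect(np.array([on(f,p,28)[:2] for p in c[:,0]],np.float32)); d=np.array(q[0])-[516.8,26.3]
            print(n,np.round(q[0],1),np.round(q[1],1),round(q[2],1),"bed",np.round(d@np.array([[1,-.021],[.021,1]]),1))
a=cv2.resize(t["img"][155:285,220:340],None,fx=3.3,fy=3.3,interpolation=cv2.INTER_CUBIC)
b=cv2.resize(s["img"][180:320,215:445],None,fx=1.75,fy=1.75,interpolation=cv2.INTER_CUBIC)
b=cv2.resize(s["img"][190:310,215:445],None,fx=1.74,fy=1.74)
im=np.zeros((430,800,3),np.uint8); im[:a.shape[0],:a.shape[1]]=a; im[:b.shape[0],800-b.shape[1]:]=b
cv2.imwrite("pics/c6.png",im[:,:,::-1])
```

```text
[472.13837003 307.89734254 128.62341145]
top [482.4  56.7] [16.6 43.5] 2.8 bed [-33.8  31.1]
top [487.3  -2.9] [48.4 26.2] 88.7 bed [-30.1 -28.6]
top [582.6  62. ] [49.  47.2] 89.2 bed [66.5 34.4]
top [592.3  -3.4] [49.  28.8] 88.8 bed [ 74.8 -31.3]
scene [586.9  36.5] [ 53.5 136.4] 0.3 bed [70.3  8.7]
scene [485.2   5.9] [59.4 23.9] 83.1 bed [-32.  -19.7]
```

View pics/c6.png

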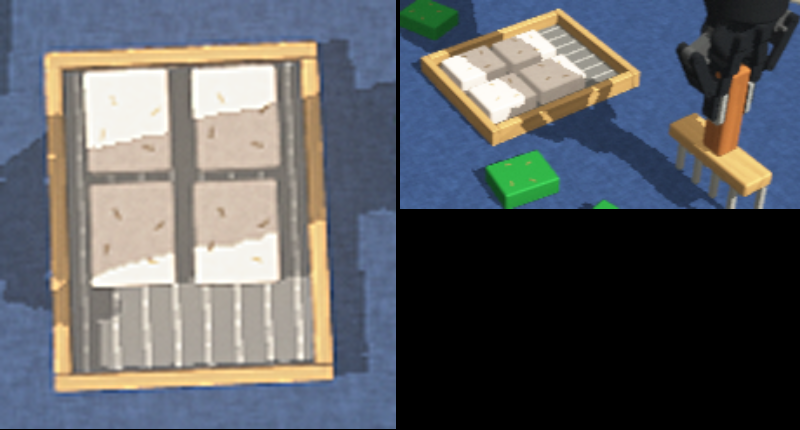

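The top crop shows four equal rectangles with clear gaps: x gap at row 177, y gap at column 180. None lean on another. I'll set the rake down.

Emit:
{"op": "step_arm", "data": {
  "motion": [
    {"claw": 15, "delta_pos": [0, 0, 14], "turn": 0},
    {"claw": 15, "delta_pos": [0, 0, 8], "turn": 0},
    {"claw": 15, "delta_pos": [0, 0, 4], "turn": 0},
    {"claw": 15, "delta_pos": [0, 0, 0.5], "turn": 0},
    {"claw": 15, "delta_pos": [0, 0, 0], "turn": 0},
    {"claw": 15, "delta_pos": [0, 0, 0], "turn": 0},
    {"claw": 15, "delta_pos": [0, 0, 0], "turn": 0}
  ]
}}

```text
clock: 12.22
eef_pos: [471.7, 308.0, 101.8]
tcp_rot: [3.141, -0.0, 1.593]
contact_force: [-0.3, 0.1, -1.9]
opening: 0.29
grasp_force: 76.8
```

Emit:
{"op": "step_arm", "data": {
  "motion": [
    {"claw": 15, "delta_pos": [0, 0, 0.7], "turn": 0},
    {"claw": 15, "delta_pos": [0, 0, 0.5], "turn": 0},
    {"claw": 15, "delta_pos": [0, 0, 0], "turn": 0},
    {"claw": 15, "delta_pos": [0, 0, 0], "turn": 0},
    {"claw": 15, "delta_pos": [0, 0, 0], "turn": 0}
  ]
}}

```text
clock: 12.63
eef_pos: [471.6, 308.0, 100.3]
tcp_rot: [3.141, -0.0, 1.593]
contact_force: [-0.4, 0.3, 1.6]
opening: 0.293
grasp_force: 77.2
```

The force has gone positive, so the tines are on the table. Releasing.

Emit:
{"op": "step_arm", "data": {
  "motion": [
    {"claw": 28, "delta_pos": [0, 0, 0], "turn": 0},
    {"claw": 40, "delta_pos": [0, 0, 0], "turn": 0},
    {"claw": 60, "delta_pos": [0, 0, 0], "turn": 0},
    {"claw": 85, "delta_pos": [0, 0, 0], "turn": 0},
    {"claw": 85, "delta_pos": [0, 0, 0], "turn": 0},
    {"claw": 85, "delta_pos": [0, 0, 0], "turn": 0},
    {"claw": 85, "delta_pos": [0, 0, 0], "turn": 0},
    {"claw": 85, "delta_pos": [0, 0, 0], "turn": 0}
  ]
}}

```text
clock: 13.3
eef_pos: [471.4, 307.8, 100.1]
tcp_rot: [-3.142, -0.0, 1.593]
contact_force: [-1.6, 0.1, 0.1]
opening: 0.993
grasp_force: 0.0
```

Emit:
{"op": "step_arm", "data": {
  "motion": [
    {"claw": 85, "delta_pos": [0, 0, -15], "turn": 0},
    {"claw": 85, "delta_pos": [0, 0, -25], "turn": 0},
    {"claw": 85, "delta_pos": [0, 0, -25], "turn": 0},
    {"claw": 85, "delta_pos": [0, 0, -25], "turn": 0},
    {"claw": 85, "delta_pos": [0, 0, -25], "turn": 0},
    {"claw": 85, "delta_pos": [0, 0, -25], "turn": 0},
    {"claw": 85, "delta_pos": [0, 0, -10], "turn": 0},
    {"claw": 85, "delta_pos": [0, 0, 0], "turn": 0}
  ]
}}

```text
clock: 13.97
eef_pos: [472.6, 308.6, 252.6]
tcp_rot: [3.138, -0.002, 1.593]
contact_force: [0.7, 0.3, -1.1]
opening: 0.989
grasp_force: 0.0
```

Run:
```python
from h import *
s=grab_frame("scene")
b=cv2.resize(s["img"][170:320,215:465],None,fx=3.2,fy=3.2,interpolation=cv2.INTER_CUBIC)
cv2.imwrite("pics/c7.png",b[:,:,::-1]); print(sense()["eef_pos"])
```

```text
[471.79853845 308.07036701 250.64601537]
```

View pics/c7.png

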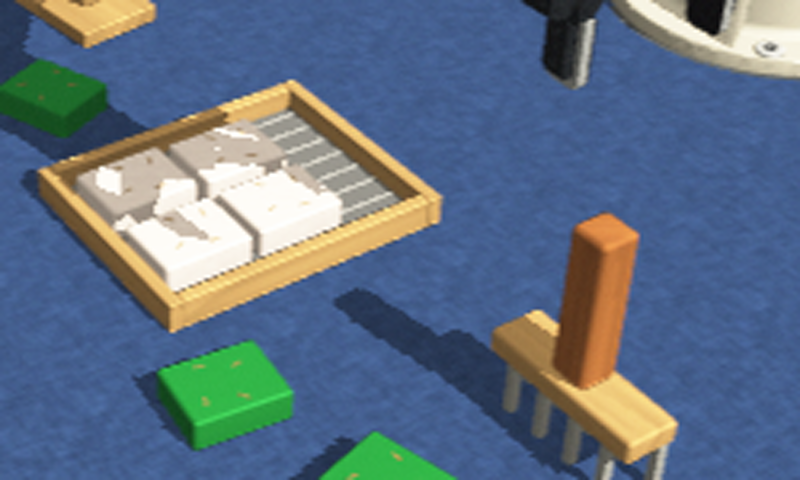

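The rake stands upright and free at (590,330), and all four blocks lie flat in the bed around (210,200). Handing in.

```bash
python3 -c "
from rig import *
print(sign_off())"
```

```text
the job is handed in; nothing more can be done
None
```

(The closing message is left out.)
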